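# Set the lamp attenuator to its third click and open the shutter

### The job

The black thumb lever on top of the grey lamp box is parked at one end of its slot, beside the long tick. Push it along the slot with a fingertip, click by click, and stop at the third click, settled in that notch and never carried past it; then press the round shutter button on the same panel fully down and let it come up again. Do not pinch the lever, do not lift anything, do not shift the box, and leave the bottle, the weight and the marker beside it where they stand.

Things in the scene. Friction and masses are not known exactly. Their poses are not given: they have to be found in the camera images.
- unit: Grey lamp box (2.5 kg, loose on rubber feet), 140 mm (its x) by 190 mm (its y), flat top panel 55 mm above the desk. Origin: centre of its underside. Its z is up; its y runs along the lever's slot, from the parked end towards the fifth notch. A light outlet, 24 mm long, sticks out of its +y side. The slot lies at x = +22 mm; the lever stands at y = -40 mm when parked.
- lever (a joint): Travel of the lever in m along the box's +y: 0 parked (long tick); a notch every 16 mm (short ticks): first click 0.016, second 0.032, third 0.048, fifth 0.080 (end stop). Leaving a notch takes up to 3 to 6 N (varies; about 1 N is friction). Past half-way the lever snaps forward by itself into the next notch; let go short of that it falls back. It rests within about 1 mm of a notch.
- lever_mid (a point): Centre of the thumb lever, 12 mm above the panel (67 mm above the desk). The lever is a black upright fin 30 mm wide (box x), 14 mm thick along the slot (faces 7 mm before and behind this point), its top 24 mm above the panel, its lower edge 2 mm above it. This point moves with the lever.
- park_pad: Ribbed pad that forms the lever's face towards the parked end (the face to push on), 30 x 4 x 19 mm. Origin: on the panel below the lever's centre. Pressing on this pad and on far_pad at once counts as pinching.
- far_pad: The same pad on the lever's other face, which looks to the fifth notch (+y). Origin as for park_pad.
- shutter (a joint): Travel of the shutter button in m: 0 up, 0.006 fully down; it springs back. Fully down takes 5 N.
- shutter_top (a point): Centre of the top of the round black shutter button, 26 mm across, in a dark steel collar on the panel, at x = -40 mm, y = -50 mm of the box. It is pressed straight down.
- stain_bottle: Bystander: small bottle with a black cap, 46 mm across, 85 mm tall, beyond the box's -y side. Origin: centre of its underside.
- cal_weight: Bystander: brass weight, 30 mm across, 48 mm tall, beyond the box's +y side. Origin: centre of its underside.
- marker: Bystander: marker pen, 135 mm long, 17 mm thick, lying on the robot's side of the box. Origin: under its middle.

How it is judged:
On the way, in this order (a step that is already met when the one before it is completed fails the run):
1. the lever rests in the third notch (within 3 mm) (value of joint lever between 0.045 and 0.051 m), for 0.3 s.
2. the shutter button is pressed down (at least 4.5 of its 6 mm) (value of joint shutter above 0.0045 m), for 0.05 s.
At the end, for the whole second after the job is handed in: The lever rests in the third notch (0.048 m, within 3 mm), the shutter button has been pressed after that and is up again, the box stands within 20 mm of where it was, and the bottle, weight and marker are where they stood (within 20 mm), bottle and weight upright (all of step 1 and value of joint shutter below 0.0015 m and distance of each of unit, stain_bottle, cal_weight, marker from where it was at the start of the episode below 0.02 m and angle between unit's own z axis and vertical below 0.05 rad and linear speed of unit below 0.01 m/s and angle between each of stain_bottle, cal_weight's own z axis and vertical below 0.2 rad); the robot touches nothing.
It fails at once if the lever was carried past the third notch (over the crest before the fourth) (value of joint lever above 0.056 m).
It fails at once if the shutter was pressed before the lever stood in the third notch (value of joint shutter above 0.003 m and value of joint lever below 0.042 m).
It fails at once if the lever was pinched between the fingers (contact force between the fingers and park_pad above 1 N and contact force between the fingers and far_pad above 1 N).
It fails at once if the box was lifted, tipped or shoved (height (world z) of unit above 0.01 m or angle between unit's own z axis and vertical above 0.1 rad or distance of unit from where it was at the start of the episode above 0.02 m).
It fails at once if a bystander was lifted or displaced (distance of any of stain_bottle, cal_weight, marker from where it was at the start of the episode above 0.02 m).
It also fails if it takes over 64 s, if anything falls off the work surface, if the arm or the gripper's body presses on something with over 40 N, if the wrist force passes 120 N, or if a joint passes its speed limit or range.

### The arm

A 6-joint arm with a two-finger parallel gripper is mounted at the origin on a cart in front of the work surface, level with it; the furniture and walls round the work are solid. World frame = base frame: x ahead of the robot, y to its left, z up, the work surface at z = 0. Lengths are in m, angles in rad, forces in N, time in s.
With the tool pointing down it reaches from about 0.25 to 0.775 m from the base axis. Payload 4 kg.
Tool frame: the origin (TCP) lies on the centre line of the jaws, within the pads' length; the fingertips stand 8 mm ahead of it and the grasp point (between the pads) lies 11 mm behind it; z points along the fingers, y is the direction in which the jaws open and shut (so a half turn about z gives the same grasp; the last joint's range is limited). The gripper opens to 94 mm and grips with 3 to 60 N. Pads are 16 mm wide; open, the fingers measure 119 mm over their backs; the gripper's body (75 mm by 177 mm) begins 78 mm behind the grasp point.
Start: joints at [-1.374, 0.087, 1.371, -0, 1.684, -0.103], TCP at [0.162, -0.525, 0.214] pointing down, gripper open.
Joint ranges: [-3.1, 3.1], [-0.76, 2.03], [0.27, 2.55], [-1.08, 4.22], [0.17, 2.65], [-2.57, 2.57]. Speed limits (rad/s): [2.79, 2.79, 3.14, 3.14, 3.14, 3.14].

### API

Orientations are given as [roll, pitch, yaw] about the fixed x, y, z axes, in that order (R = Rz(yaw) Ry(pitch) Rx(roll)).
In Python, from bench import robot, cams, close_job gives the robot as it stands.
- The arm moves only by the tool arm_command, never from a script. Its argument "plan" is one flat list of numbers, 7 for each row, row after row: the shift along the tool's x, y, z in cm, then the turn, a rotation vector about the tool's x, y, z in degrees, then the closure, from 0 (fully open) to 1 (shut). A call has 1 to 8 rows; each row shifts and turns the commanded pose from where the row before left it, along the tool's axes as they then stand; what a row does not reach is not made up. A row lasts 1/8 s, in which the tool goes at most 62.5 mm and 10.7 degrees, less where a joint would pass 70% of its speed; a pose out of reach is approached as far as the arm can. A call with a gripper value outside its range is refused whole. The fingers move at their own pace and stop on an object; the grip force is fixed at half the most. Time passes only in rows, so rows that do not move let the fingers close. It gives the time, the measured TCP pose, the force and the opening at its end, in the units of the state.
- robot.get_obs(): the state, without advancing time (a new reading comes with each control period).
- cams.snapshot(name): name is "scene" or "top" or "wrist"; returns a dict with "pixels" (400x640x3 uint8, red, green, blue), "fov_y" (degrees; the focal length in pixels is half the picture's height over the tangent of half this angle, whatever the lens; pixels are square), "cx", "cy" (the principal point, pixels), "camera_from_world" (4x4, takes a point from world to camera coordinates); the wrist camera has in their place "tool_from_camera" (4x4, takes a point from camera to tool coordinates, whose origin is the TCP and whose axes are the flange's). Camera axes: x right, y up, looking along -z (the intrinsics and any distortion apply to the point x, -y, -z); pixel columns grow to the right and rows downward; lengths in m; the calibration is good to about 2 mm. A picture is of the moment at which its call begins: read the wrist's pose just before it. There is no depth.
- close_job(): hands the job in, once; it reports no verdict.
The state is a dict: "time": time; "joint_positions": joint angles; "qvel": joint speeds; "joint_torque": joint torques, N m; "tool_pos": TCP position; "ee_rot": TCP orientation; "wrist_force": force on the tool from outside, world axes, zero at the start; "wrist_torque": the same for the moment, N m; "width": finger opening in m.
Only numpy, scipy, OpenCV 4.12 (cv2) and the standard library are available. Lean on these libraries where they do the work, as an engineer would, in place of code of your own. Each camera call takes 0.05 s, during which the arm holds its last target.

## Working session

There is one attempt and no reset: what is moved stays moved. The work goes in short steps, Python scripts to look and compute and a tool call to move; the robot and the scene stay as the last step left them, time stands still between calls to the robot, and variables do not carry over. Pictures are saved under pics/ and viewed, and the job is handed in when it is done.

Besides the shell and the picture viewer there is one more tool, called as name(argument=value, ...), one argument or row to a line, values as JSON. arm_command: Moves the arm, as the interface text tells. Its arguments: {"type":"object","properties":{"plan":{"type":"array","items":{"type":"number"}}},"required":["plan"]}

```bash
ls; mkdir -p pics; python3 - <<'E'
from bench import robot,cams
import cv2,numpy as np
print(robot.get_obs())
for n in ("scene","top"):
    s=cams.snapshot(n)
    cv2.imwrite(f"pics/{n}0.png",s["pixels"][:,:,::-1])
    print(n,{k:v for k,v in s.items() if k!="pixels"})
E
```

```text
pics
{'time': 0.0, 'joint_positions': array([-1.37407904e+00,  8.79086937e-02,  1.37225215e+00, -3.14750786e-05,
        1.68357229e+00, -1.03118533e-01]), 'qvel': array([-0.00092336,  0.00053455,  0.00059593, -0.00064763, -0.00013976,
       -0.0003868 ]), 'joint_torque': array([ 2.06243685e-04, -3.40175843e+01, -3.02425826e+01,  7.18417531e-02,
        3.29363951e-02, -1.57209074e-04]), 'tool_pos': array([ 0.16232149, -0.52494788,  0.21233052]), 'ee_rot': array([-3.13946032e+00, -1.89215615e-04,  2.99832113e-01]), 'wrist_force': array([-0.41632889,  0.18405441, -0.12206539]), 'wrist_torque': array([-0.04730089,  0.02152274, -0.03044   ]), 'width': 0.09423503561771135}
scene {'fov_y': 56.32289570511135, 'cx': 322.7254371236323, 'cy': 200.86567420279846, 'camera_from_world': array([[-0.8881895 , -0.45905725,  0.01964321,  0.51240446],
       [ 0.35474098, -0.65793183,  0.66429252, -0.18852811],
       [-0.2920244 ,  0.59698589,  0.74721456, -0.76372215],
       [ 0.        ,  0.        ,  0.        ,  1.        ]])}
top {'fov_y': 54.32138201626271, 'cx': 316.701274770876, 'cy': 201.5002131442461, 'camera_from_world': array([[-0.09996971, -0.99497966, -0.00463994,  0.10654655],
       [ 0.97224792, -0.09867498,  0.21212551, -0.55360106],
       [-0.21151842,  0.01669496,  0.97723141, -0.90936599],
       [ 0.        ,  0.        ,  0.        ,  1.        ]])}
```

View pics/scene0.png

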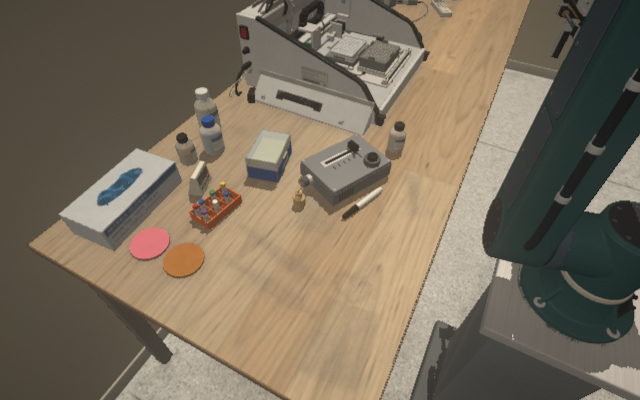

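View pics/top0.png

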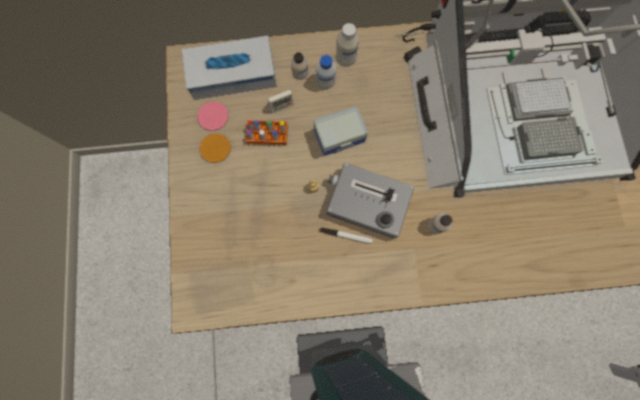

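The scene view shows the box around (345,168) and the top view around (370,200). The lever is near the right end of the slot at about (388,195) in the top view. I'll enlarge both.

```bash
python3 - <<'E'
import cv2
a=cv2.imread("pics/top0.png")[155:255,300:460]; cv2.imwrite("pics/topc.png",cv2.resize(a,None,fx=5,fy=5,interpolation=cv2.INTER_CUBIC))
a=cv2.imread("pics/scene0.png")[110:230,280:420]; cv2.imwrite("pics/scenec.png",cv2.resize(a,None,fx=5,fy=5,interpolation=cv2.INTER_CUBIC)[:600])
E
```

```text
(no output)
```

View pics/topc.png

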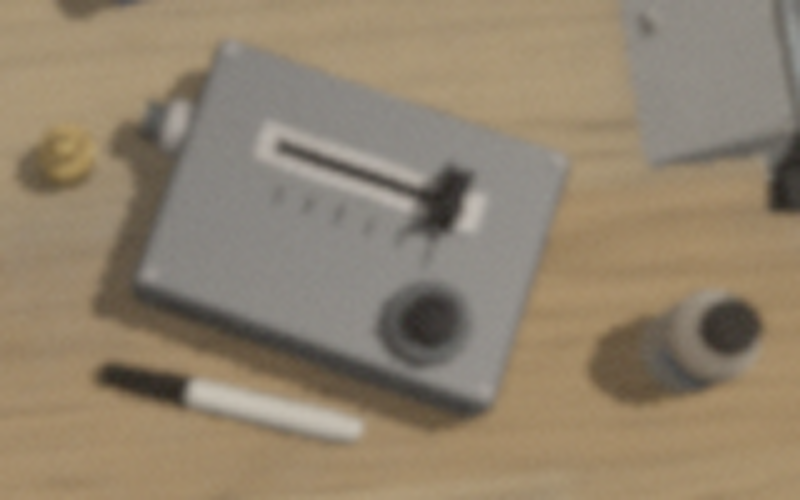

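View pics/scenec.png

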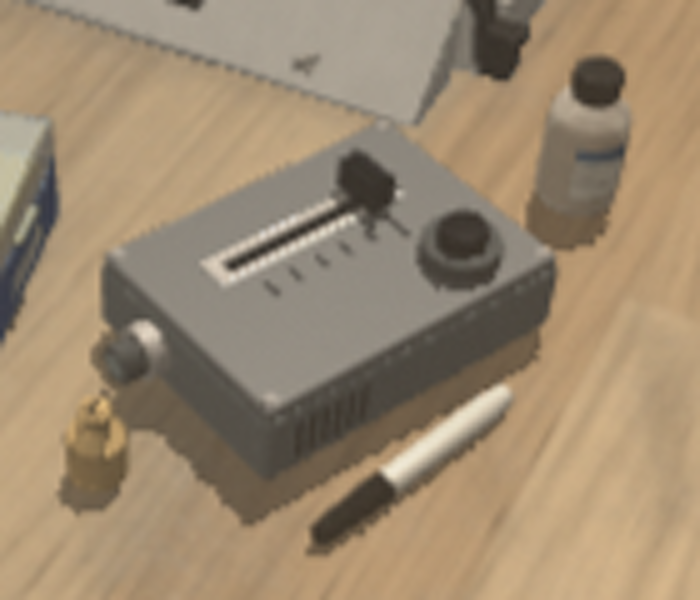

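```bash
cat > h.py <<'E'
import numpy as np
def proj(s,P):
    P=np.atleast_2d(P); C=s["camera_from_world"]; p=P@C[:3,:3].T+C[:3,3]
    f=200/np.tan(np.radians(s["fov_y"]/2))
    return np.c_[s["cx"]+f*p[:,0]/-p[:,2], s["cy"]+f*(-p[:,1])/-p[:,2]]
def backproj(s,uv,z):
    C=s["camera_from_world"];R=C[:3,:3];o=-R.T@C[:3,3]
    f=200/np.tan(np.radians(s["fov_y"]/2))
    d=R.T@np.array([(uv[0]-s["cx"])/f,-(uv[1]-s["cy"])/f,-1]); t=(z-o[2])/d[2]; return o+t*d
E
python3 - <<'E'
from bench import cams,robot
from h import *
from scipy.optimize import least_squares
T=cams.snapshot("top");S=cams.snapshot("scene")
ct=np.array([(225,43),(567,157),(488,405),(140,287)])/5+[300,155]
cs=np.array([(105,257),(383,122),(555,262),(268,405)])/5+[280,110]
for s,c in((T,ct),(S,cs)):
    P=np.array([backproj(s,u,.055) for u in c]);print(P.round(4)); print([np.linalg.norm(P[i]-P[(i+1)%4]).round(4) for i in range(4)],P.mean(0))
M=np.array([(.07,.095),(.07,-.095),(-.07,-.095),(-.07,.095)])
def pts(q,M,z):
    c,s_=np.cos(q[2]),np.sin(q[2]);return np.c_[M@np.array([[c,s_],[-s_,c]])+q[:2],np.full(len(M),z)]
for sel in ((T,),(S,),(T,S)):
    f=lambda q:np.concatenate([(proj(s,pts(q,M,.055))-(ct if s is T else cs)).ravel() for s in sel])
    r=least_squares(f,[.55,-.08,-.3]);print(r.x,np.abs(r.fun).max())
q=r.x
print("lever top,shutter",pts(q,np.array([(.022,-.04),(-.04,-.05)]),.079))
L=pts(q,np.array([(.022,-.04)]),.079);B=pts(q,np.array([(-.04,-.05)]),.065)
print((proj(T,L)-[300,155])*5,(proj(S,L)-[280,110])*5,(proj(T,B)-[300,155])*5,(proj(S,B)-[280,110])*5)
for n,ut,us in(("bottle",(730,325),(598,80)),):
    print(n,backproj(T,np.array(ut)/5+[300,155],.085),backproj(S,np.array(us)/5+[280,110],.085))
print("weight",backproj(T,np.array((67,150))/5+[300,155],.048))
print("marker",[backproj(T,np.array(u)/5+[300,155],.01) for u in((100,373),(360,430))])
E
```

```text
[[ 0.6537 -0.0314  0.055 ]
 [ 0.5766 -0.1956  0.055 ]
 [ 0.4565 -0.1381  0.055 ]
 [ 0.5321  0.0252  0.055 ]]
[np.float64(0.1814), np.float64(0.1332), np.float64(0.18), np.float64(0.1341)] [ 0.55472729 -0.08500037  0.055     ]
[[ 0.6535 -0.028   0.055 ]
 [ 0.5751 -0.1929  0.055 ]
 [ 0.4543 -0.1323  0.055 ]
 [ 0.5374  0.024   0.055 ]]
[np.float64(0.1825), np.float64(0.1352), np.float64(0.177), np.float64(0.1272)] [ 0.55506986 -0.08228983  0.055     ]
[ 0.55504835 -0.08497612 -0.43784459] 2.2233773927752623
[ 0.55565522 -0.08402031 -0.45304683] 2.707410285360055
[ 0.55542192 -0.08461599 -0.44443554] 2.6740897365937144
lever top,shutter [[ 0.55808676 -0.130189    0.079     ]
 [ 0.49781036 -0.11256073  0.079     ]]
[[451.72460628 194.43172905]] [[367.8152974  162.71705989]] [[428.06337436 323.94183849]] [[461.70185516 242.29856387]]
bottle [ 0.4797678  -0.25221056  0.085     ] [ 0.47659135 -0.24372967  0.085     ]
weight [0.60753965 0.05424522 0.048     ]
marker [array([0.4976997, 0.0484921, 0.01     ]), array([ 0.4550843, -0.0808623,  0.01     ])]
```

```bash
python3 - <<'E'
from bench import cams,robot
from h import *
T=cams.snapshot("top");S=cams.snapshot("scene")
for z in(0,.1,.2,.3):print(z,[backproj(T,u,z)[:2].round(3) for u in((430,186),(412,60),(458,193),(455,5))],[backproj(S,u,z)[:2].round(3) for u in((362,131),(255,92),(378,118),(240,12))])
E
```

```text
0 [array([ 0.586, -0.255]), array([ 0.96 , -0.264]), array([ 0.56 , -0.326]), array([ 1.126, -0.418])] [array([ 0.592, -0.281]), array([ 0.984, -0.301]), array([ 0.574, -0.364]), array([ 1.401, -0.799])]
0.1 [array([ 0.563, -0.223]), array([ 0.9  , -0.231]), array([ 0.539, -0.287]), array([ 1.049, -0.37 ])] [array([ 0.549, -0.158]), array([ 0.884, -0.175]), array([ 0.534, -0.229]), array([ 1.24, -0.6 ])]
0.2 [array([ 0.54 , -0.191]), array([ 0.84 , -0.198]), array([ 0.519, -0.248]), array([ 0.973, -0.321])] [array([ 0.506, -0.034]), array([ 0.784, -0.048]), array([ 0.494, -0.093]), array([ 1.08, -0.4 ])]
0.3 [array([ 0.518, -0.159]), array([ 0.78 , -0.165]), array([ 0.499, -0.209]), array([ 0.896, -0.273])] [array([0.464, 0.09 ]), array([0.684, 0.079]), array([0.454, 0.043]), array([ 0.919, -0.201])]
```

arm_command(
  plan=[0,0,-3,0,0,-10,1,0,0,-3,0,0,-10,1,0,0,0,0,0,-10,1,0,0,0,0,0,-10,1,0,0,0,0,0,-7.4,1],
)

```text
time: 0.92
tool_pos: [0.1624, -0.5255, 0.2735]
ee_rot: [3.142, 0.0, 1.132]
wrist_force: [0.4, -0.4, -0.2]
width: 0.0479
```

arm_command(
  plan=[5.5,1.9,0,0,0,0,1,5.5,1.9,0,0,0,0,1,5.5,1.9,0,0,0,0,1,5.5,1.9,0,0,0,0,1,5.5,1.9,0,0,0,0,1,5.5,1.9,0,0,0,0,1,5.5,1.9,0,0,0,0,1,5.5,1.9,0,0,0,0,1],
)

```text
time: 1.92
tool_pos: [0.4897, -0.1918, 0.2736]
ee_rot: [3.141, 0.0, 1.127]
wrist_force: [1.3, -0.3, -0.4]
width: 0.0005
```

```bash
python3 - <<'E'
from bench import cams,robot
import cv2
o=robot.get_obs();print(o["tool_pos"],o["ee_rot"],o["width"],o["wrist_force"])
s=cams.snapshot("wrist");cv2.imwrite("pics/w1.png",s["pixels"][:,:,::-1]);print({k:v for k,v in s.items() if k!="pixels"})
E
```

```text
[ 0.48969354 -0.19179764  0.27360735] [3.14094277e+00 3.11672286e-04 1.12707005e+00] 0.0005061350408709146 [ 1.28976557 -0.25462513 -0.41772267]
{'fov_y': 59.878227868592155, 'cx': 315.85104837137595, 'cy': 204.37838420983394, 'tool_from_camera': array([[-6.48804641e-04,  9.73130102e-01,  2.30255041e-01,
         6.77340698e-02],
       [ 9.99999589e-01,  4.85721566e-04,  7.64952189e-04,
        -6.44225463e-05],
       [ 6.32558162e-04,  2.30255443e-01, -9.73130017e-01,
        -1.72301265e-01],
       [ 0.00000000e+00,  0.00000000e+00,  0.00000000e+00,
         1.00000000e+00]])}
```

View pics/w1.png

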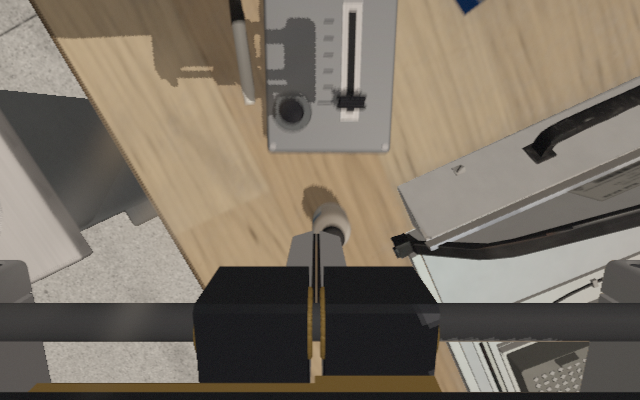

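The wrist view shows the box's near edge from (268,152) to (390,152), the lever at about (351,100), the button at about (292,110) and the closed fingertips near (317,235). I'll enlarge it and measure.

```bash
cat >> h.py <<'E'
from scipy.spatial.transform import Rotation as Ro
def wback(s,o,uv,z):
    f=200/np.tan(np.radians(s["fov_y"]/2));M=s["tool_from_camera"];R=Ro.from_euler("xyz",o["ee_rot"]).as_matrix()
    d=R@M[:3,:3]@np.array([(uv[0]-s["cx"])/f,-(uv[1]-s["cy"])/f,-1]);c=R@M[:3,3]+o["tool_pos"]
    return c+d*(z-c[2])/d[2]
E
python3 - <<'E'
import cv2
a=cv2.imread("pics/w1.png")[0:165,250:410]; cv2.imwrite("pics/w1c.png",cv2.resize(a,None,fx=3.6,fy=3.6,interpolation=cv2.INTER_CUBIC))
E
```

```text
(no output)
```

View pics/w1c.png

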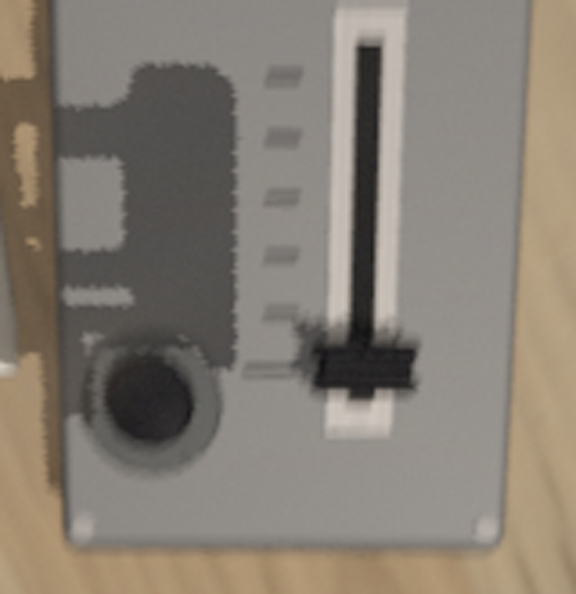

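```bash
python3 - <<'E'
from bench import cams,robot
from h import *
o=robot.get_obs();s=cams.snapshot("wrist")
q=(.5554,-.0846,-.4444)
c,sn=np.cos(q[2]),np.sin(q[2])
def W(n,u,z):
    p=wback(s,o,np.array(u)/3.6+[250,0],z);d=p[:2]-q[:2];print(n,p.round(4),"box",(c*d[0]+sn*d[1]).round(4),(-sn*d[0]+c*d[1]).round(4));return p
W("nl",(66,545),.055);W("nr",(502,545),.055)
W("right far",(527,20),.055);W("left far",(53,20),.055)
W("lev top",(364,368),.079)
for i,u in enumerate(((270,370),(281,312),(281,256),(281,198),(283,138),(283,76))):W(f"tick{i}",u,.055)
W("slot0",(362,398),.055);W("slot1",(368,42),.055)
for z in(.06,.065,.07):W("btn",(149,400),z)
W("collar",(151,405),.057)
E
```

```text
nl [ 0.4614 -0.1298  0.055 ] box -0.0655 -0.0812
nr [ 0.5838 -0.1869  0.055 ] box 0.0696 -0.0802
right far [ 0.6462 -0.0533  0.055 ] box 0.0685 0.0673
left far [0.5245 0.0034 0.055 ] box -0.0658 0.0662
lev top [ 0.5635 -0.1209  0.079 ] box 0.0229 -0.0293
tick0 [ 0.5404 -0.1092  0.055 ] box -0.003 -0.0286
tick1 [ 0.5503 -0.0955  0.055 ] box 0.0001 -0.012
tick2 [ 0.5568 -0.0812  0.055 ] box -0.0002 0.0037
tick3 [ 0.5634 -0.0667  0.055 ] box -0.0004 0.0196
tick4 [ 0.5707 -0.0522  0.055 ] box -0.0001 0.0358
tick5 [ 0.5775 -0.0373  0.055 ] box -0.0004 0.0522
slot0 [ 0.5622 -0.1283  0.055 ] box 0.0249 -0.0365
slot1 [ 0.6031 -0.0395  0.055 ] box 0.0236 0.0612
btn [ 0.5039 -0.1019  0.06  ] box -0.0391 -0.0378
btn [ 0.5041 -0.1022  0.065 ] box -0.0387 -0.038
btn [ 0.5043 -0.1026  0.07  ] box -0.0384 -0.0382
collar [ 0.5037 -0.1033  0.057 ] box -0.0387 -0.0391
```

```bash
python3 - <<'E'
from bench import cams,robot
from h import *
import cv2
o=robot.get_obs();s=cams.snapshot("wrist");print(o["time"],o["tool_pos"],o["ee_rot"],o["qvel"].round(4))
cv2.imwrite("pics/w2.png",s["pixels"][:,:,::-1])
a=cv2.imread("pics/w1.png").astype(int);print(np.abs(a-s["pixels"][:,:,::-1]).mean())
M=np.linalg.inv(s["tool_from_camera"]);f=200/np.tan(np.radians(s["fov_y"]/2))
for P in([0,0,.008],[.008,0.0125,.008],[-.008,0,.008],[.008,-.0125,.008]):
    p=M[:3,:3]@P+M[:3,3];print(P,s["cx"]+f*p[0]/-p[2],s["cy"]+f*p[1]/p[2])
for n in("top","scene"):
    t=cams.snapshot(n);cv2.imwrite(f"pics/{n}2.png",t["pixels"][:,:,::-1])
    R=Ro.from_euler("xyz",o["ee_rot"]).as_matrix();print(n,proj(t,[o["tool_pos"]+R@[0,0,.008]]))
a=cv2.imread("pics/w2.png")[220:300,270:370];b=cv2.resize(a,None,fx=6,fy=6,interpolation=cv2.INTER_CUBIC);cv2.imwrite("pics/w2c.png",b)
E
```

```text
2.025 [ 0.49130001 -0.18909923  0.27281862] [-3.14099846e+00 -2.11704642e-03  1.13476811e+00] [-0.0814 -0.0233  0.0212 -0.0687  0.019  -0.0537]
7.1630390625
[0, 0, 0.008] 316.2399804346143 248.734841281735
[0.008, 0.0125, 0.008] 339.1771043410527 234.8687868129749
[-0.008, 0, 0.008] 316.24560977186434 262.32657278422397
[0.008, -0.0125, 0.008] 293.29366327225574 234.8881556182705
top [[442.41258655 202.06639705]]
scene [[399.07990523  70.87384246]]
```

View pics/w2c.png

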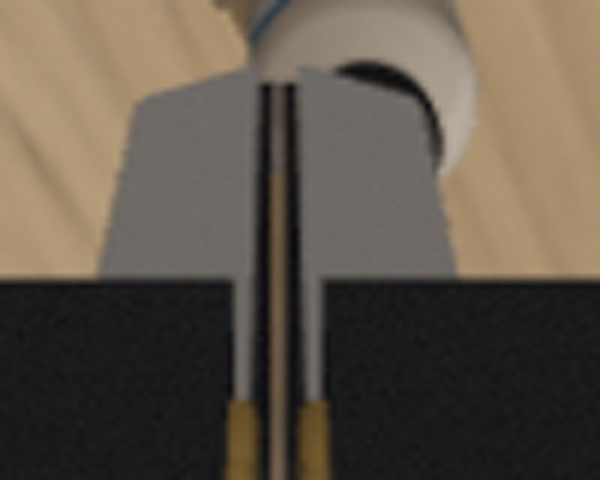

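View pics/top2.png

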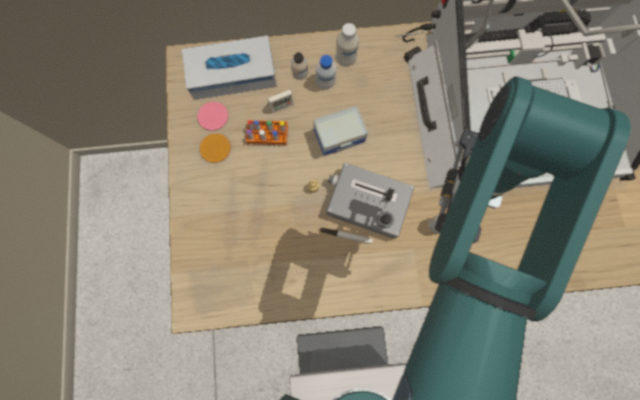

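View pics/scene2.png

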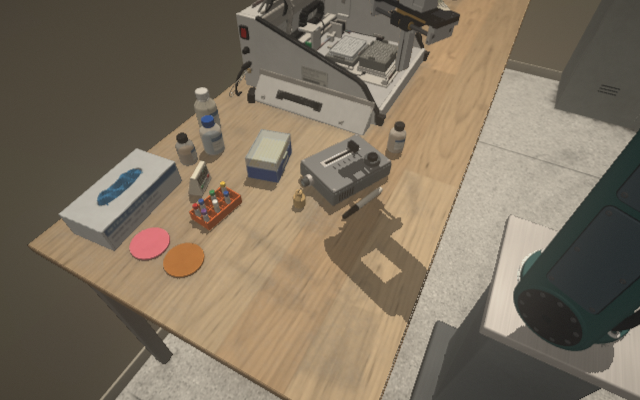

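The first wrist picture was taken while the arm was still swinging, since the joint speeds were not zero. I'll let it settle and measure again.

arm_command(
  plan=[0,0,0,0,0,0,1,0,0,0,0,0,0,1,0,0,0,0,0,0,1,0,0,0,0,0,0,1],
)

```text
time: 2.68
tool_pos: [0.4883, -0.1938, 0.2736]
ee_rot: [3.141, 0.0, 1.126]
wrist_force: [-0.6, -0.1, 0.0]
width: 0.0004
```

```bash
python3 - <<'E'
from bench import cams,robot
from h import *
import cv2
o=robot.get_obs();s=cams.snapshot("wrist");print(o["time"],o["tool_pos"],o["ee_rot"],o["qvel"].round(4),o["wrist_force"])
cv2.imwrite("pics/w3.png",s["pixels"][:,:,::-1])
np.savez("w3.npz",**{k:o[k] for k in("tool_pos","ee_rot")})
a=cv2.imread("pics/w3.png")[0:165,250:410]; cv2.imwrite("pics/w3c.png",cv2.resize(a,None,fx=3.6,fy=3.6,interpolation=cv2.INTER_CUBIC))
E
```

```text
2.675 [ 0.4883461  -0.19376556  0.27357131] [3.14138828e+00 1.04516716e-04 1.12622093e+00] [ 0.0056  0.0028  0.001  -0.0008 -0.0021  0.    ] [-0.57257243 -0.13168344  0.00099522]
```

View pics/w3c.png

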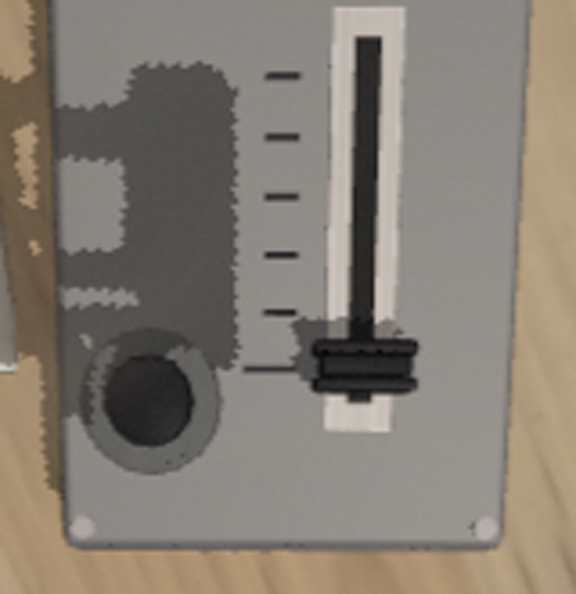

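```bash
cat > m3.py <<'E'
from bench import cams,robot
from h import *
o=dict(np.load("w3.npz"));s=cams.snapshot("wrist")
q=(.5554,-.0846,-.4444)
c,sn=np.cos(q[2]),np.sin(q[2])
def W(n,u,z):
    p=wback(s,o,np.array(u)/3.6+[250,0],z);d=p[:2]-q[:2];t=Ro.from_euler("xyz",o["ee_rot"]).as_matrix().T@(p-o["tool_pos"]);print(n,p.round(4),"box",(c*d[0]+sn*d[1]).round(4),(-sn*d[0]+c*d[1]).round(4),"tool",t.round(4));return p
W("nl",(66,546),.055);W("nr",(502,546),.055)
W("right far",(527,20),.055);W("left far",(53,20),.055)
W("lev top front",(364,388),.079);W("lev top back",(364,343),.079)
for i,u in enumerate(((270,370),(281,312),(281,255),(281,197),(283,137),(283,75))):W(f"tick{i}",u,.055)
W("slot0",(362,402),.055);W("slot1",(368,38),.055)
for z in(.06,.065,.07):W("btn",(149,400),z)
W("collar",(151,401),.057)
E
python3 m3.py
```

```text
nl [ 0.4556 -0.1386  0.055 ] box -0.067 -0.0916 tool [ 0.0358 -0.0534  0.2186]
nr [ 0.5776 -0.1968  0.055 ] box 0.0683 -0.0917 tool [0.0357 0.0818 0.2186]
right far [ 0.6411 -0.0635  0.055 ] box 0.0683 0.0559 tool [0.1833 0.0818 0.2186]
left far [ 0.52   -0.0057  0.055 ] box -0.0659 0.056 tool [ 0.1834 -0.0523  0.2185]
lev top front [ 0.5558 -0.1351  0.079 ] box 0.0221 -0.0454 tool [0.082  0.0356 0.1946]
lev top back [ 0.5608 -0.124   0.079 ] box 0.0218 -0.0332 tool [0.0942 0.0353 0.1946]
tick0 [ 0.535  -0.1183  0.055 ] box -0.004 -0.0392 tool [0.0882 0.0096 0.2186]
tick1 [ 0.545  -0.1047  0.055 ] box -0.0008 -0.0227 tool [0.1048 0.0128 0.2186]
tick2 [ 0.5517 -0.0903  0.055 ] box -0.0009 -0.0067 tool [0.1207 0.0127 0.2186]
tick3 [ 0.5585 -0.0758  0.055 ] box -0.001 0.0092 tool [0.1367 0.0125 0.2186]
tick4 [ 0.5658 -0.0614  0.055 ] box -0.0005 0.0254 tool [0.1528 0.013  0.2186]
tick5 [ 0.5727 -0.0466  0.055 ] box -0.0007 0.0417 tool [0.1691 0.0129 0.2186]
slot0 [ 0.5561 -0.1387  0.055 ] box 0.0239 -0.0485 tool [0.0789 0.0374 0.2186]
slot1 [ 0.5986 -0.0483  0.055 ] box 0.0234 0.0513 tool [0.1787 0.0369 0.2186]
btn [ 0.4985 -0.1107  0.06  ] box -0.0401 -0.0481 tool [ 0.0793 -0.0266  0.2136]
btn [ 0.4988 -0.111   0.065 ] box -0.0398 -0.0482 tool [ 0.0792 -0.0262  0.2086]
btn [ 0.499  -0.1113  0.07  ] box -0.0394 -0.0484 tool [ 0.079  -0.0259  0.2036]
collar [ 0.4988 -0.1111  0.057 ] box -0.0397 -0.0483 tool [ 0.0791 -0.0262  0.2166]
```

arm_command(
  plan=[2,1.2,0,0,0,0,1,2,1.2,1,0,0,0,1,1.3,1.2,3,0,0,0,1,0,0,4,0,0,0,1,0,0,4,0,0,0,1,0,0,3,0,0,0,1,0,0,1,0,0,0,1,0,0,0,0,0,0,1],
)

```text
time: 3.78
tool_pos: [0.5438, -0.1605, 0.1129]
ee_rot: [-3.14, 0.0, 1.128]
wrist_force: [-0.1, -0.7, 0.2]
width: 0.0005
```

arm_command(
  plan=[0,0,1,0,0,0,1,0,0,0,0,0,0,1,0,0,0,0,0,0,1,0,0,0,0,0,0,1],
)

```text
time: 4.28
tool_pos: [0.5441, -0.1611, 0.1041]
ee_rot: [3.14, -0.0, 1.127]
wrist_force: [0.4, 0.5, 0.5]
width: 0.0013
```

```bash
python3 - <<'E'
from bench import cams,robot
from h import *
import cv2
o=robot.get_obs();s=cams.snapshot("wrist");print(o["time"],o["tool_pos"],o["ee_rot"],o["qvel"].round(4),o["wrist_force"])
cv2.imwrite("pics/w4.png",s["pixels"][:,:,::-1])
R=Ro.from_euler("xyz",o["ee_rot"]).as_matrix()
print("lever parked face/btn in tool:",R.T@(np.array([.5583,-.1296,.067])-o["tool_pos"]),R.T@(np.array([.4988,-.111,.065])-o["tool_pos"]))
E
```

```text
4.275 [ 0.54414557 -0.16109605  0.10406197] [ 3.14048164e+00 -2.14792400e-05  1.12700417e+00] [ 0.0019  0.0018  0.0025  0.0006 -0.001  -0.0025] [0.42551054 0.51254306 0.48557502]
lever parked face/btn in tool: [ 0.03452168 -0.00078126  0.03706186] [ 0.02577249 -0.06250591  0.0389931 ]
```

View pics/w4.png

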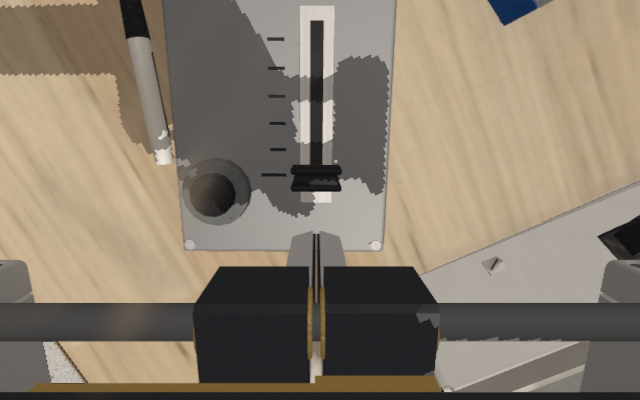

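The fin is at (316,178), in line with the fingertips at (317,235), and I have about 2 cm before contact. I'll go down to pushing height.

arm_command(
  plan=[0,0,1.5,0,0,0,1,0,0,1.5,0,0,0,1,0,0,0.5,0,0,0,1,0,0,0,0,0,0,1,0,0,0,0,0,0,1],
)

```text
time: 4.95
tool_pos: [0.5442, -0.1611, 0.0688]
ee_rot: [3.141, 0.0, 1.127]
wrist_force: [-0.4, 0.3, -0.4]
width: 0.0003
```

arm_command(
  plan=[0.5,0,0,0,0,0,1,0.5,0,0,0,0,0,1,0.3,0,0,0,0,0,1,0.2,0,0,0,0,0,1,0,0,0,0,0,0,1,0,0,0,0,0,0,1],
)

```text
time: 5.7
tool_pos: [0.5503, -0.1474, 0.0685]
ee_rot: [-3.142, 0.0, 1.127]
wrist_force: [-0.9, 0.9, 0.6]
width: 0.0006
```

```bash
cat > look.py <<'E'
import sys
from bench import cams,robot
from h import *
import cv2
o=robot.get_obs();s=cams.snapshot("wrist");print(o["time"],o["tool_pos"].round(4),o["ee_rot"].round(4),np.abs(o["qvel"]).max().round(4),"F tool",)
R=Ro.from_euler("xyz",o["ee_rot"]).as_matrix();print((R.T@o["wrist_force"]).round(2))
print("parked lever centre in tool:",(R.T@(np.array([.5583,-.1296,.067])-o["tool_pos"])).round(4))
a=s["pixels"][130:280,200:400,::-1];cv2.imwrite(f"pics/{sys.argv[1]}.png",cv2.resize(a,None,fx=4,fy=4,interpolation=cv2.INTER_CUBIC))
E
python3 look.py w5
```

```text
5.7 [ 0.5503 -0.1474  0.0685] [-3.1416e+00  1.0000e-04  1.1271e+00] 0.0023 F tool
[ 0.43 -1.17 -0.61]
parked lever centre in tool: [ 0.0196 -0.0004  0.0015]
```

View pics/w5.png

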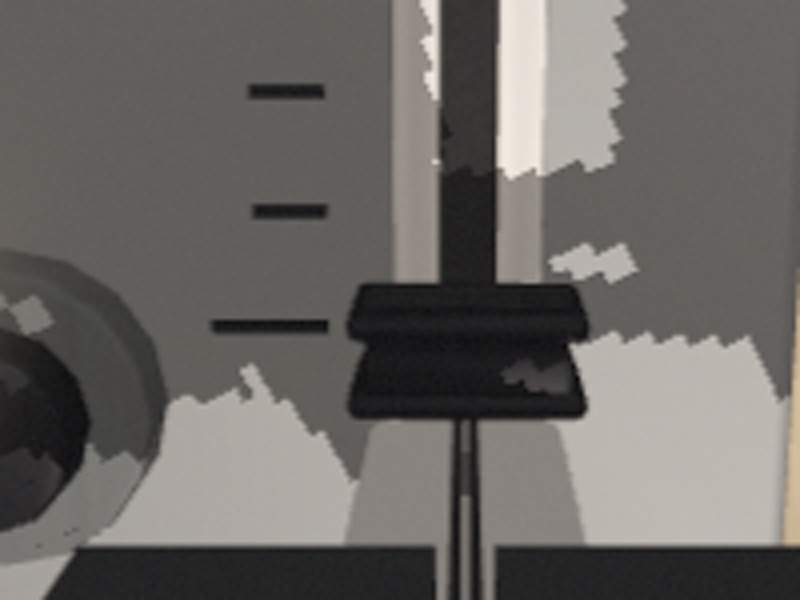

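The fingertip is close behind the pad, with an expected gap of about 4.5 mm. I'll advance slowly.

arm_command(
  plan=[0.2,0,0,0,0,0,1,0.2,0,0,0,0,0,1,0.2,0,0,0,0,0,1,0.2,0,0,0,0,0,1,0,0,0,0,0,0,1,0,0,0,0,0,0,1],
)

```text
time: 6.5
tool_pos: [0.5537, -0.1405, 0.0685]
ee_rot: [3.141, 0.0, 1.127]
wrist_force: [-2.4, -4.3, 0.3]
width: 0.0005
```

```bash
python3 look.py w6
```

```text
6.5 [ 0.5537 -0.1405  0.0685] [3.1414e+00 5.0000e-04 1.1269e+00] 0.0044 F tool
[-4.89 -0.28 -0.29]
parked lever centre in tool: [ 0.0118 -0.0005  0.0015]
```

View pics/w6.png

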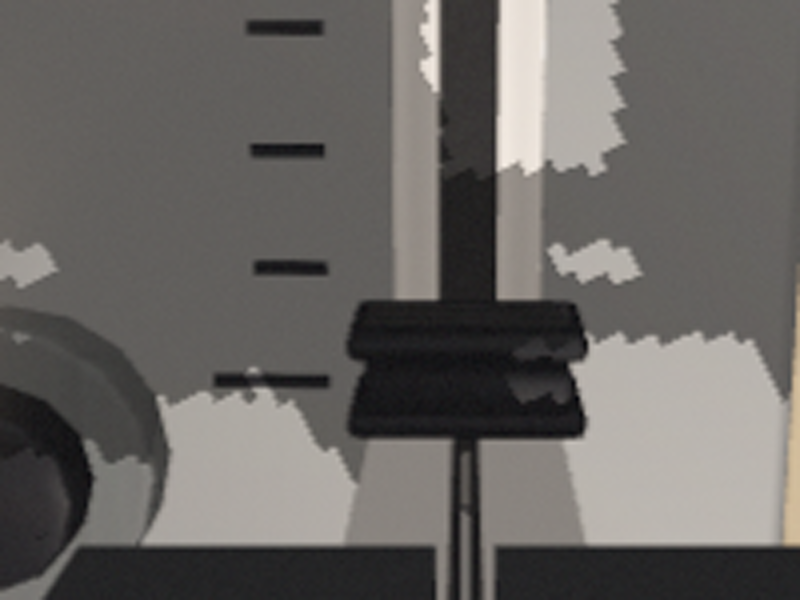

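In contact at 4.9 N, and the lever has moved 3 to 5 mm. I'll go on in small steps.

arm_command(
  plan=[0.1,0,0,0,0,0,1,0.1,0,0,0,0,0,1,0,0,0,0,0,0,1,0,0,0,0,0,0,1],
)

```text
time: 7.05
tool_pos: [0.5549, -0.1376, 0.0685]
ee_rot: [3.142, -0.001, 1.128]
wrist_force: [-0.1, 0.3, 0.0]
width: 0.0004
```

arm_command(
  plan=[0.1,0,0,0,0,0,1,0,0,0,0,0,0,1,0,0,0,0,0,0,1],
)

```text
time: 7.42
tool_pos: [0.5551, -0.1374, 0.0685]
ee_rot: [3.142, -0.0, 1.127]
wrist_force: [0.3, -1.2, 1.6]
width: 0.0004
```

```bash
python3 look.py w7
```

```text
7.425 [ 0.5551 -0.1374  0.0685] [ 3.1415 -0.      1.1271] 0.0018 F tool
[-0.97  0.78 -1.59]
parked lever centre in tool: [ 0.0084 -0.0004  0.0015]
```

View pics/w7.png

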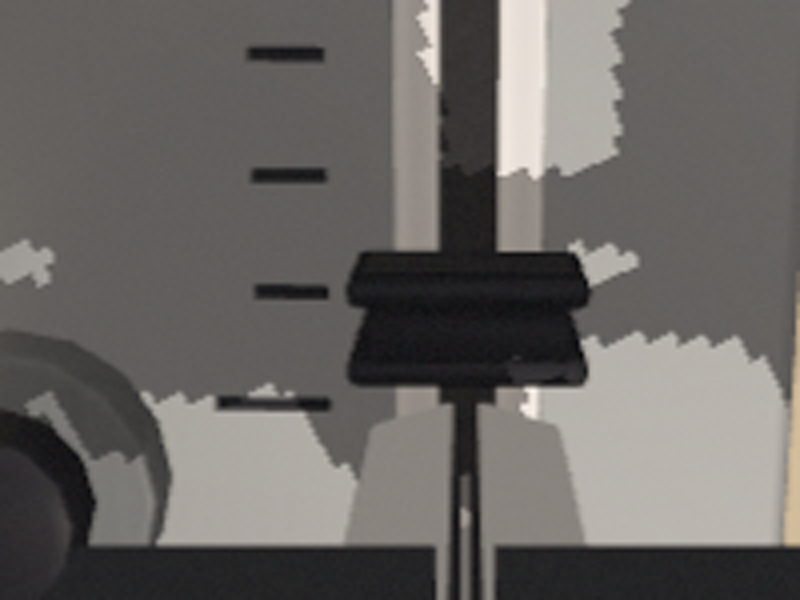

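The first click is in: the lever snapped ahead and the force dropped. Next is the second click.

arm_command(
  plan=[0.3,0,0,0,0,0,1,0.3,0,0,0,0,0,1,0.2,0,0,0,0,0,1,0.2,0,0,0,0,0,1,0.2,0,0,0,0,0,1,0,0,0,0,0,0,1,0,0,0,0,0,0,1],
)

```text
time: 8.35
tool_pos: [0.56, -0.1272, 0.0685]
ee_rot: [-3.142, 0.001, 1.127]
wrist_force: [-2.8, -4.0, -0.2]
width: 0.0007
```

arm_command(
  plan=[0.1,0,0,0,0,0,1,0.1,0,0,0,0,0,1,0,0,0,0,0,0,1,0,0,0,0,0,0,1],
)

```text
time: 8.85
tool_pos: [0.5615, -0.1239, 0.0684]
ee_rot: [3.141, -0.002, 1.128]
wrist_force: [-0.2, -0.1, 1.5]
width: 0.0004
```

```bash
python3 look.py w8
```

```text
8.85 [ 0.5615 -0.1239  0.0684] [ 3.1414e+00 -1.8000e-03  1.1276e+00] 0.0018 F tool
[-0.16 -0.15 -1.47]
parked lever centre in tool: [-0.0066 -0.0004  0.0014]
```

View pics/w8.png

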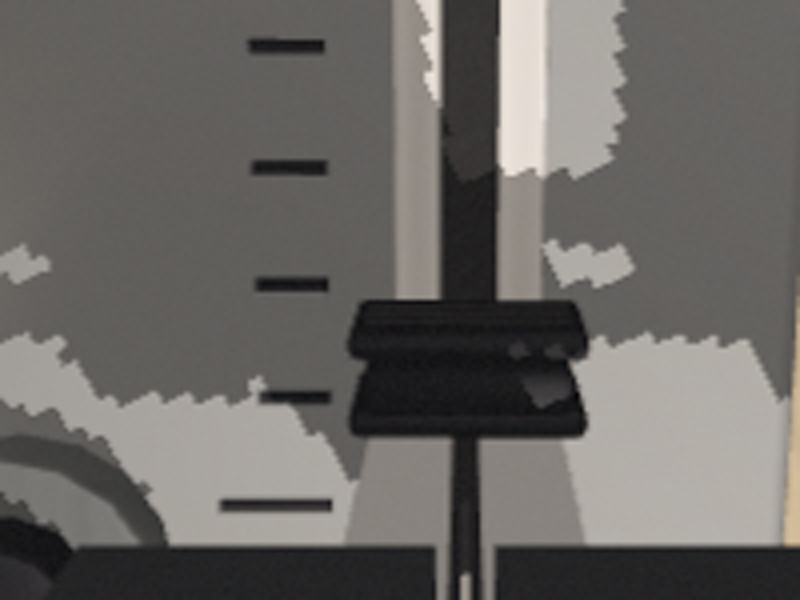

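arm_command(
  plan=[0.1,0,0,0,0,0,1,0,0,0,0,0,0,1,0,0,0,0,0,0,1],
)

```text
time: 9.28
tool_pos: [0.5615, -0.1236, 0.0684]
ee_rot: [-3.142, -0.001, 1.127]
wrist_force: [0.3, -0.2, 0.9]
width: 0.0003
```

```bash
python3 look.py w9
```

```text
9.275 [ 0.5615 -0.1236  0.0684] [-3.1415e+00 -5.0000e-04  1.1272e+00] 0.0021 F tool
[-0.01  0.33 -0.95]
parked lever centre in tool: [-0.0068 -0.0004  0.0014]
```

View pics/w9.png

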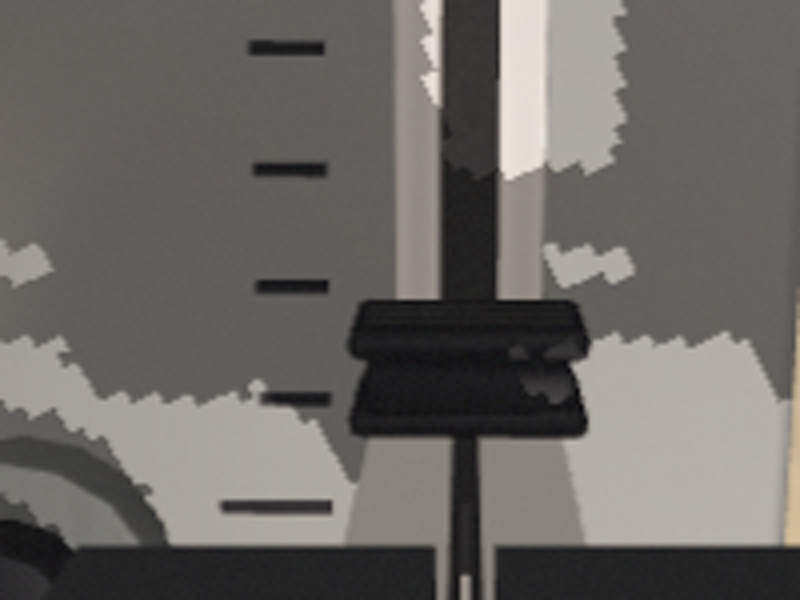

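arm_command(
  plan=[0.1,0,0,0,0,0,1,0,0,0,0,0,0,1,0,0,0,0,0,0,1],
)

```text
time: 9.7
tool_pos: [0.5619, -0.1229, 0.0685]
ee_rot: [3.142, -0.0, 1.127]
wrist_force: [0.3, -0.3, 0.2]
width: 0.0006
```

```bash
python3 look.py w10
```

```text
9.7 [ 0.5619 -0.1229  0.0685] [ 3.1415 -0.      1.1271] 0.002 F tool
[-0.12  0.36 -0.15]
parked lever centre in tool: [-0.0076 -0.0004  0.0015]
```

View pics/w10.png

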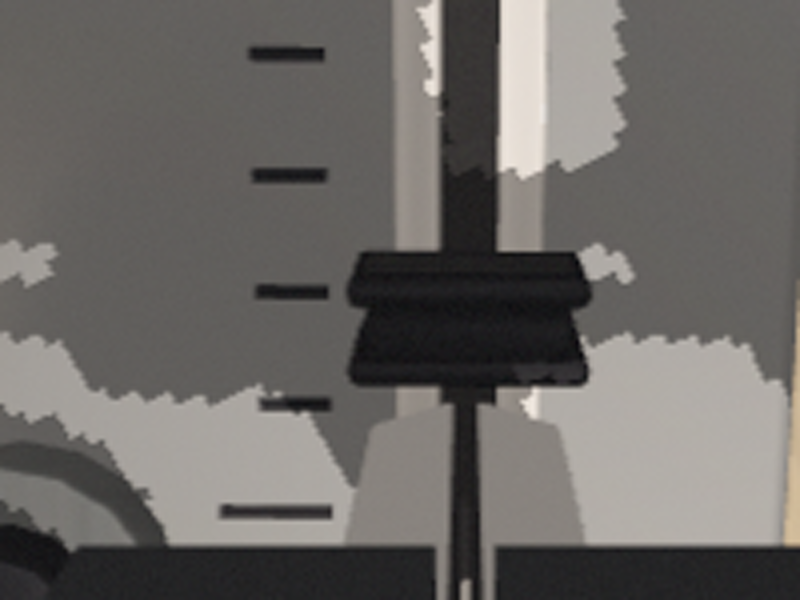

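The second click is in: the lever is level with the second short tick (row 292). Its crest was at -7.4 mm, so I expect the third at about -23.3 mm.

arm_command(
  plan=[0.3,0,0,0,0,0,1,0.3,0,0,0,0,0,1,0.2,0,0,0,0,0,1,0.2,0,0,0,0,0,1,0.2,0,0,0,0,0,1,0,0,0,0,0,0,1,0,0,0,0,0,0,1],
)

```text
time: 10.62
tool_pos: [0.5668, -0.1127, 0.0685]
ee_rot: [3.142, 0.001, 1.127]
wrist_force: [-2.5, -3.8, 0.1]
width: 0.0002
```

arm_command(
  plan=[0.1,0,0,0,0,0,1,0.1,0,0,0,0,0,1,0,0,0,0,0,0,1,0,0,0,0,0,0,1],
)

```text
time: 11.12
tool_pos: [0.5684, -0.1094, 0.0685]
ee_rot: [3.141, -0.002, 1.128]
wrist_force: [0.5, -0.9, 0.3]
width: 0.0008
```

arm_command(
  plan=[0.1,0,0,0,0,0,1,0,0,0,0,0,0,1,0,0,0,0,0,0,1],
)

```text
time: 11.5
tool_pos: [0.5684, -0.1091, 0.0684]
ee_rot: [-3.141, -0.001, 1.127]
wrist_force: [0.3, -0.1, 0.1]
width: 0.0001
```

```bash
python3 look.py w11
```

```text
11.5 [ 0.5684 -0.1091  0.0684] [-3.1415e+00 -5.0000e-04  1.1273e+00] 0.0039 F tool
[ 0.04  0.32 -0.11]
parked lever centre in tool: [-0.0229 -0.0003  0.0014]
```

View pics/w11.png

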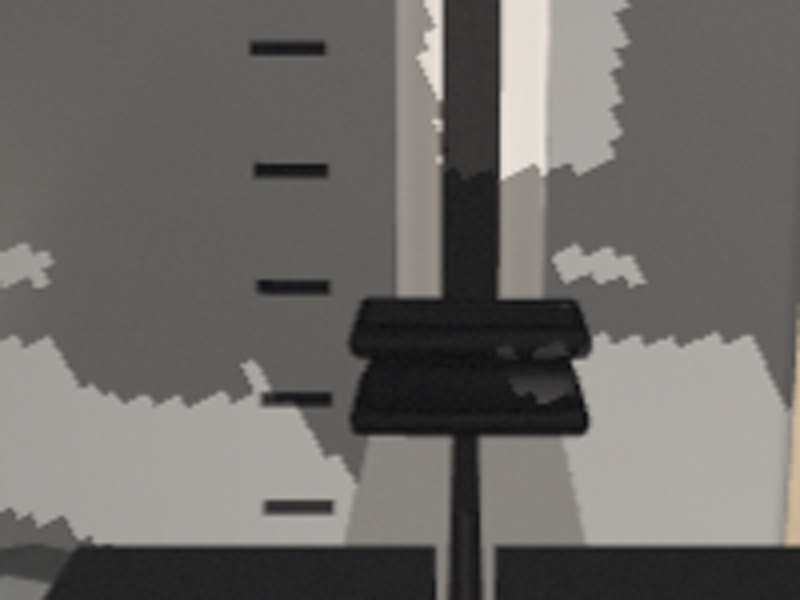

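The lever is at the crest, still touching the fingertip, as before the second click. One more millimetre.

arm_command(
  plan=[0.1,0,0,0,0,0,1,0,0,0,0,0,0,1,0,0,0,0,0,0,1],
)

```text
time: 11.92
tool_pos: [0.5688, -0.1085, 0.0685]
ee_rot: [3.142, 0.0, 1.127]
wrist_force: [-0.4, -0.0, -0.5]
width: 0.0002
```

```bash
python3 look.py w12
```

```text
11.925 [ 0.5688 -0.1085  0.0685] [3.1415 0.     1.1271] 0.0023 F tool
[-0.17 -0.35  0.53]
parked lever centre in tool: [-0.0235 -0.0004  0.0015]
```

View pics/w12.png

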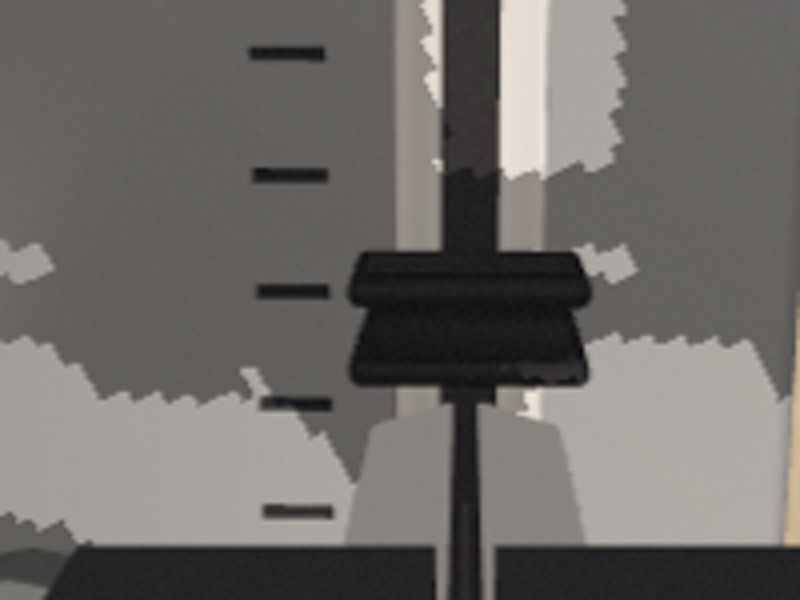

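The third click is in: the lever is level with the third tick (row 292), with the fourth at 176 and the fifth at 54. I'll back off, lift and move over the button.

arm_command(
  plan=[-0.7,0,0,0,0,0,1,-0.6,0,0,0,0,0,1,0,0,-2,0,0,0,1,0,0,-2,0,0,0,1,0,0,-1,0,0,0,1,-1,-2,0,0,0,0,1,-1,-2.5,0,0,0,0,1,0,-1.7,0,0,0,0,1],
)

```text
time: 12.98
tool_pos: [0.4972, -0.112, 0.118]
ee_rot: [-3.141, 0.0, 1.126]
wrist_force: [1.0, 0.1, 0.4]
width: 0.0005
```

arm_command(
  plan=[0,0,0,0,0,0,1,0,0,0,0,0,0,1,0,0,0,0,0,0,1,0,0,0,0,0,0,1],
)

```text
time: 13.48
tool_pos: [0.499, -0.1119, 0.1183]
ee_rot: [-3.141, 0.0, 1.127]
wrist_force: [0.3, -0.5, 0.8]
width: 0.0003
```

```bash
python3 look.py w13; python3 - <<'E'
from bench import cams,robot
from h import *
import cv2
o=robot.get_obs();s=cams.snapshot("wrist");cv2.imwrite("pics/w14.png",s["pixels"][:,:,::-1])
R=Ro.from_euler("xyz",o["ee_rot"]).as_matrix()
print((R.T@(np.array([.4988,-.111,.065])-o["tool_pos"])).round(4))
E
```

```text
13.475 [ 0.499  -0.1119  0.1183] [-3.1414e+00  2.0000e-04  1.1271e+00] 0.0041 F tool
[-0.37  0.48 -0.79]
parked lever centre in tool: [0.0095 0.0612 0.0513]
[ 0.0007 -0.0004  0.0533]
```

View pics/w14.png

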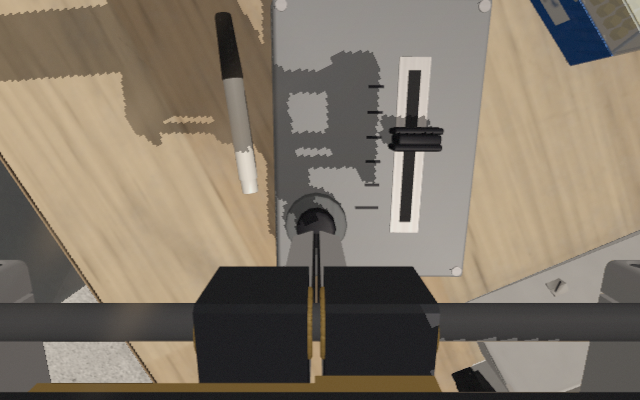

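arm_command(
  plan=[0,0,1.5,0,0,0,1,0,0,1.5,0,0,0,1,0,0,0.3,0,0,0,1,0,0,0,0,0,0,1,0,0,0,0,0,0,1],
)

```text
time: 14.2
tool_pos: [0.4989, -0.1118, 0.0858]
ee_rot: [3.141, -0.0, 1.127]
wrist_force: [0.2, 0.1, 0.2]
width: 0.0006
```

arm_command(
  plan=[0,0,0.2,0,0,0,1,0,0,0.2,0,0,0,1,0,0,0,0,0,0,1],
)

```text
time: 14.58
tool_pos: [0.4992, -0.1119, 0.0821]
ee_rot: [3.14, -0.0, 1.127]
wrist_force: [0.3, -0.0, 3.9]
width: 0.0004
```

arm_command(
  plan=[0,0,0.2,0,0,0,1,0,0,0.1,0,0,0,1,0,0,0,0,0,0,1],
)

```text
time: 14.95
tool_pos: [0.4992, -0.112, 0.0792]
ee_rot: [3.14, -0.0, 1.127]
wrist_force: [-0.9, -0.3, 5.6]
width: 0.0006
```

arm_command(
  plan=[0,0,0.1,0,0,0,1,0,0,0.1,0,0,0,1,0,0,0,0,0,0,1],
)

```text
time: 15.32
tool_pos: [0.4993, -0.112, 0.079]
ee_rot: [3.139, -0.0, 1.127]
wrist_force: [-3.0, 1.7, 12.1]
width: 0.0
```

```bash
python3 look.py w15; python3 -c "
from bench import robot
for k in ('tool_pos','wrist_force','wrist_torque'):print(robot.get_obs()[k])"
```

```text
15.325 [ 0.4993 -0.112   0.079 ] [ 3.1392e+00 -1.0000e-04  1.1271e+00] 0.0025 F tool
[  0.23  -3.42 -12.15]
parked lever centre in tool: [0.0094 0.0608 0.0122]
[ 0.49928968 -0.11196524  0.07906337]
[-3.02117914  1.42329534 12.63897539]
[ 0.11150752  0.5008797  -0.01067982]
```

The force rises steeply at TCP z = 0.079. I need to check whether that is the button's end stop or the fingertip landing on the collar, so I'll look at the heights.

```bash
python3 - <<'E'
import cv2
a=cv2.imread("pics/w4.png")[140:250,160:290];cv2.imwrite("pics/w4c.png",cv2.resize(a,None,fx=5,fy=5,interpolation=cv2.INTER_CUBIC))
from bench import cams
s=cams.snapshot("scene")["pixels"][:,:,::-1];cv2.imwrite("pics/s15.png",cv2.resize(s[110:230,280:420],None,fx=5,fy=5,interpolation=cv2.INTER_CUBIC))
E
```

```text
(no output)
```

View pics/w4c.png

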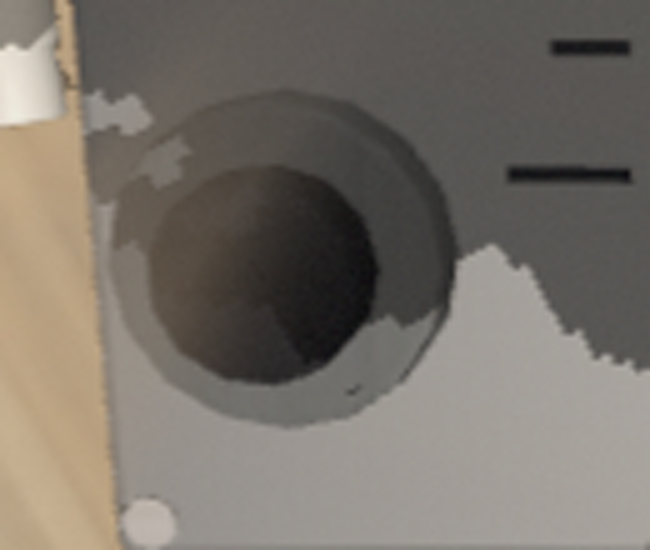

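View pics/s15.png

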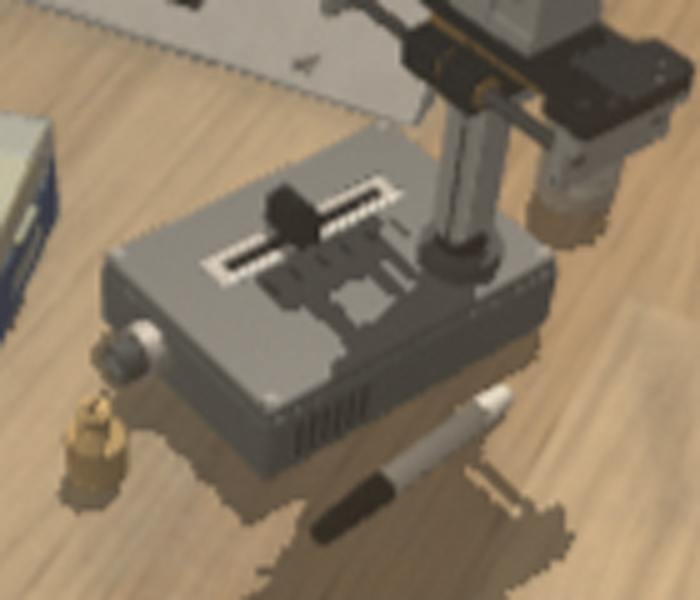

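View pics/w15.png

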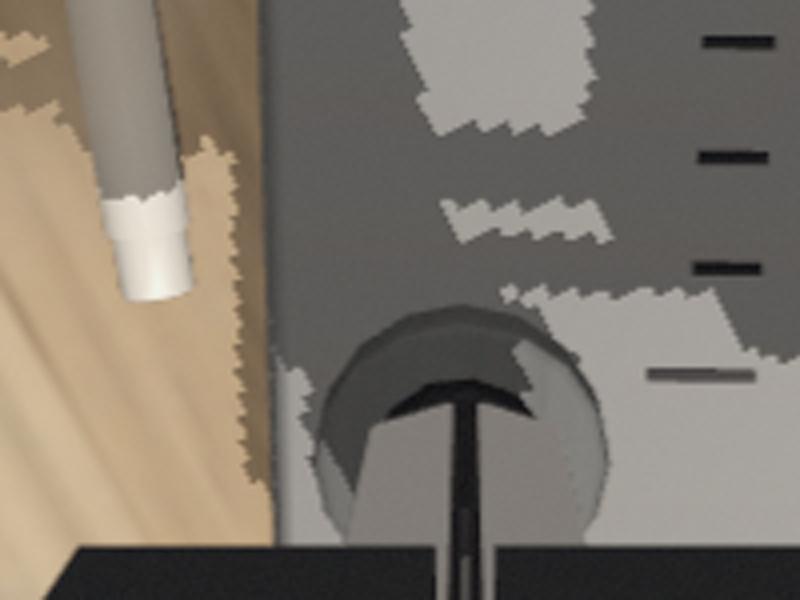

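arm_command(
  plan=[0,0,-0.2,0,0,0,1,0,0,0,0,0,0,1,0,0,0,0,0,0,1],
)

```text
time: 15.8
tool_pos: [0.4992, -0.1119, 0.0792]
ee_rot: [3.14, -0.0, 1.127]
wrist_force: [-0.2, -0.4, 5.3]
width: 0.0007
```

arm_command(
  plan=[0,0,-0.2,0,0,0,1,0,0,0,0,0,0,1,0,0,0,0,0,0,1],
)

```text
time: 16.18
tool_pos: [0.4992, -0.1119, 0.0806]
ee_rot: [3.14, -0.0, 1.127]
wrist_force: [2.7, -0.6, 3.8]
width: 0.0005
```

arm_command(
  plan=[0,0,-0.2,0,0,0,1,0,0,0,0,0,0,1,0,0,0,0,0,0,1],
)

```text
time: 16.55
tool_pos: [0.4986, -0.1118, 0.0823]
ee_rot: [-3.142, 0.0, 1.127]
wrist_force: [2.7, -0.3, 3.3]
width: 0.0003
```

arm_command(
  plan=[0,0,-0.1,0,0,0,1,0,0,0,0,0,0,1,0,0,0,0,0,0,1],
)

```text
time: 16.92
tool_pos: [0.4983, -0.1117, 0.0832]
ee_rot: [-3.141, 0.0, 1.127]
wrist_force: [1.5, -0.7, 2.5]
width: 0.0005
```

arm_command(
  plan=[0,0,-0.1,0,0,0,1,0,0,0,0,0,0,1,0,0,0,0,0,0,1],
)

```text
time: 17.3
tool_pos: [0.4983, -0.1117, 0.0842]
ee_rot: [-3.141, 0.0, 1.127]
wrist_force: [0.9, -0.3, 2.1]
width: 0.0006
```

arm_command(
  plan=[0,0,-0.1,0,0,0,1,0,0,0,0,0,0,1,0,0,0,0,0,0,1],
)

```text
time: 17.68
tool_pos: [0.4982, -0.1116, 0.0852]
ee_rot: [-3.141, 0.0, 1.127]
wrist_force: [-0.4, -0.3, 2.2]
width: 0.0006
```

The force fell linearly over 6 mm, from 5.3 N at the stop (z = 0.079) to about 2 N preload at z = 0.085. So the stop was the button's own full travel. Now I'll lift clear and check.

arm_command(
  plan=[0,0,-1,0,0,0,1,0,0,-2,0,0,0,1,0,0,-3,0,0,0,1,-1.5,0,-3,0,0,0,1,-2,0,-2,0,0,0,1,-1,0,-1,0,0,0,1,0,0,0,0,0,0,1,0,0,0,0,0,0,1],
)

```text
time: 18.68
tool_pos: [0.4789, -0.1518, 0.2043]
ee_rot: [-3.139, -0.0, 1.127]
wrist_force: [0.6, 0.2, 0.4]
width: 0.0004
```

arm_command(
  plan=[0,0,0,0,0,0,1,0,0,0,0,0,0,1,0,0,0,0,0,0,1,0,0,0,0,0,0,1],
)

```text
time: 19.18
tool_pos: [0.4793, -0.1523, 0.2054]
ee_rot: [-3.142, 0.0, 1.127]
wrist_force: [0.1, -0.1, 0.2]
width: 0.0
```

```bash
python3 - <<'E'
from bench import cams,robot
from h import *
import cv2
o=robot.get_obs();s=cams.snapshot("wrist");cv2.imwrite("pics/w16.png",s["pixels"][:,:,::-1]);print(o["tool_pos"],o["ee_rot"],o["wrist_force"])
np.savez("w16.npz",**{k:o[k] for k in("tool_pos","ee_rot")})
s=cams.snapshot("scene")["pixels"][:,:,::-1];cv2.imwrite("pics/s16.png",cv2.resize(s[110:230,280:420],None,fx=5,fy=5,interpolation=cv2.INTER_CUBIC))
E
```

```text
[ 0.47931481 -0.15226839  0.20542381] [-3.14155207e+00  4.26850345e-05  1.12729260e+00] [ 0.12322539 -0.14849075  0.19036965]
```

View pics/w16.png

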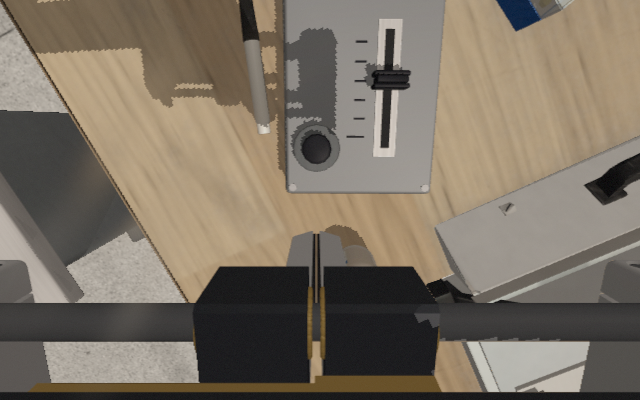

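View pics/s16.png

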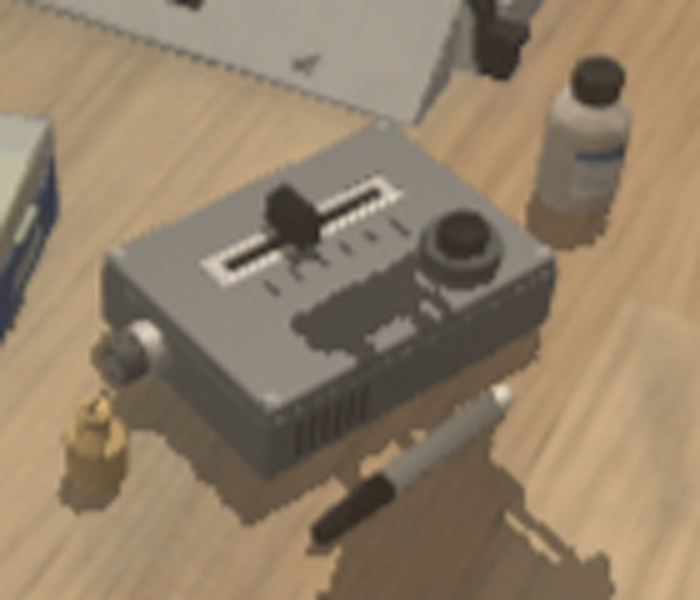

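The wrist view has the lever at (390,79), level with the third short tick (row 80), and the button up at (317,148). In the scene view the box, bottle, weight and marker are at the same pixels as at the start, and the tool is clear.

```bash
python3 -c "
from bench import close_job
print(close_job())"
```

```text
the job is handed in; nothing more can be done
None
```

The lever is in the third notch, the shutter button has been pressed and is up again, and the job is handed in. It finished at about 19 s of the 64 s allowed; no verdict was reported.

**Lever:** I pushed it with the closed fingertips through three separate clicks, at about 5 N each, and backed off after the third. In the last wrist picture it sits level with the third short tick. I never touched its far face.

**Button:** I pressed it to its end stop, with a peak of about 12 N. The force then fell steadily over 6 mm as it came up, which matches its full travel. One disagreement: the button's top was at about 77 mm above the desk by touch, while rough picture estimates ranged from about 66 to 83 mm. I relied on the force readings.

**Rest of the scene:** the box, bottle, weight and marker show at the same pixels as at the start. The arm is clear, with the wrist force near zero.

**Measurement problem:** my first wrist picture was taken while the arm was still swinging and gave positions about 11 mm off. I discarded it, and the settled picture agreed with the fixed cameras to about 2 mm.

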